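# Slide a sizing gauge out of its groove and bring it to the lathe tub

### The job

The blue sizing gauge lies flush in its groove on the little plywood stand, where nothing can get hold of it: slide it along the groove until about a third of it sticks out over the stand's far end (the end away from the robot), then grip the part that sticks out and lift it off. Lay it flat inside the cream tub and let go; leave the red gauge in its groove.

Things in the scene. Friction and masses are not known exactly. Their poses are not given: they have to be found in the camera images.
- blue_gauge: Blue flat metal plate, 130 (x) by 60 (y) by 5 mm, about 0.1 kg, three holes along its middle. Origin: centre of its underside; x along the groove towards the stand's far end. At the start its leading end is 8 to 37 mm short of that edge, and over 20 mm of groove is free behind it. It stays where it is pushed; it tips off if more than half overhangs.
- red_gauge: A red gauge plate of the same size and shape in the other groove of the stand; to be left there. Origin: centre of its underside. Which of the two grooves holds which gauge varies.
- stand: Fixed plywood stand, 190 (x) by 156 (y) mm. Origin: centre of its foot on the bench; x runs along the grooves to the far end, away from the robot. Two straight grooves, open at both ends, 66 mm wide, 5 mm deep, centre lines at y = +37 and -37 mm, floors 60 mm above the bench; ribs between and beside them rise to 65 mm, flush with the gauges. Far edge at x = +95 mm, free space beyond it.
- tub: Cream plastic tub, fixed, open at the top: outside 240 mm (its x) by 200 mm (its y) by 45 mm high, walls and floor 5 mm thick. Origin: centre of its underside on the bench; z up.
Not all that is in view belongs to the job. There is more than one size of the blue_gauge; the job needs the smaller. What is shaped like the stand but purple is not meant.

How it is judged:
On the way, in this order (a step that is already met when the one before it is completed fails the run):
1. the blue gauge lies flat on the stand with at least 25 mm of it sticking out over the far end (x of blue_gauge in the frame of stand above 0.055 m and z of blue_gauge in the frame of stand between 0.055 and 0.07 m and angle between blue_gauge's own z axis and vertical below 0.1 rad), for 0.2 s.
2. the blue gauge is gripped and lifted at least 25 mm clear of the stand (z of blue_gauge in the frame of stand above 0.085 m and contact force between the fingers and blue_gauge above 1 N), for 0.2 s.
At the end, for the whole second after the job is handed in: The blue gauge lies at rest, let go, flat (within 10 degrees) on the floor of the tub, all of it inside the walls, and the red gauge is within 20 mm of where it was (x of blue_gauge in the frame of tub between -0.1 and 0.1 m and y of blue_gauge in the frame of tub between -0.085 and 0.085 m and z of blue_gauge in the frame of tub below 0.018 m and angle between blue_gauge's own z axis and vertical below 0.17 rad and linear speed of blue_gauge below 0.02 m/s and distance of red_gauge from where it was at the start of the episode below 0.02 m); the robot touches nothing.
It fails at once if the red gauge is shifted by more than 20 mm (distance of red_gauge from where it was at the start of the episode above 0.02 m).
It also fails if it takes over 48 s, if anything falls off the work surface, if the arm or the gripper's body presses on something with over 40 N, if the wrist force passes 120 N, or if a joint passes its speed limit or range.

### The arm

A 7-joint arm with a two-finger parallel gripper is mounted at the origin on the work surface. World frame = base frame: x ahead of the robot, y to its left, z up, the work surface at z = 0. Lengths are in m, angles in rad, forces in N, time in s.
With the tool pointing down it reaches from about 0.425 to 0.8 m from the base axis. Payload 8.3 kg.
Tool frame: the origin (TCP) lies at the very end of the fingers, on their centre line; the grasp point (between the pads) lies 19 mm behind it; z points along the fingers, y is the line along which they close (so a half turn about z gives the same grasp; the last joint's range is limited). The gripper opens to 85 mm and grips with 20 to 120 N. Pads are 22 mm wide; open, the fingers measure 114 mm over their backs; the gripper's body (76 mm by 85 mm) begins 54 mm behind the grasp point. The pads swing forward as they close: fully open they stand 13 mm farther back than shut.
Start: joints at [1.064, 0.383, 0.016, 1.37, -0.006, 1.388, -0.046], TCP at [0.268, -0.564, 0.231] pointing down, gripper open.
Joint ranges: [-2.95, 2.95], [-0.25, 2.06], [-1.52, 1.56], [0.18, 2.33], [-1.44, 4.58], [0.02, 2.06], [-3.01, 3.01]. Speed limits (rad/s): [2.39, 2.39, 3.01, 3.01, 3.14, 3.14, 3.14].

### API

Orientations are given as a 3x3 rotation matrix whose columns are the frame's x, y, z axes.
In Python, from station import r, imaging, spotter gives the robot as it stands. The module is installed in compiled form; this text tells all that it offers.
- The arm moves only by the tool arm_command, never from a script. Its argument "targets" is one flat list of numbers, 7 for each row, row after row: the closure, from 0 (fully open) to 1 (shut), then the shift along the world's x, y, z in units of 0.05 m (1.0 is 0.05 m), then the turn, a rotation vector about the world's x, y, z in units of 0.12 rad (1.0 is 0.12 rad). In form: [grip, dx, dy, dz, wx, wy, wz, grip, dx, dy, dz, wx, wy, wz, ...]. A call has 1 to 8 rows; each row shifts and turns the commanded pose from where the row before left it; what a row does not reach is not made up. A row lasts 1/8 s, in which the tool goes at most 62.5 mm and 10.7 degrees, less where a joint would pass 70% of its speed; a pose out of reach is approached as far as the arm can. A call with a number of a shift or a turn outside -1 to 1 is refused whole. A call with a gripper value outside its range is refused whole. The fingers move at their own pace and stop on an object; the grip force is fixed at half the most. Time passes only in rows, so rows that do not move let the fingers close. It gives the time, the measured TCP pose, the force, the opening and the grip force at its end, in the units of the state.
- r.read_state(): the state, without advancing time (a new reading comes with each control period).
- imaging.camera(name): name is "side" or "top"; returns (picture, depth): 384x512x3 uint8, blue, green, red; 384x512 float32, m along the optical axis (not along the pixel's ray), 0 where there is no reading.
- imaging.calibration(name): a dict with "camera_matrix" (3x3 intrinsics, pixels), "k1" (the pictures are not rectified: a ray, as slopes to the right and down, at radius r is drawn at 1 + k1 r^2 times it, then the intrinsics apply), "world_to_cam" (4x4, takes a point from world to camera coordinates). Camera axes: x right, y up, looking along -z (the intrinsics and any distortion apply to the point x, -y, -z); pixel columns grow to the right and rows downward; lengths in m; the calibration is good to about 2 mm. A picture is of the moment at which its call begins. calibration takes no time and is no camera call.
- r.hand_in(): hands the job in; it is judged then, once.
Trained networks look in the newest picture that a camera, given by its name, has taken for a name from the list of things; names that differ only in an ending like _2 or _b are one class to them, and where a whole thing is asked for, a point or a joint stands for the part that bears it (a point fixed in the world has none). Each returns a list of dicts, best first, with "p" (0 to 1); they miss things now and then, are a little off and sometimes report something else, mostly with a low value. They report only what shows in the picture. A call takes as long as a camera call. They do not tell look-alikes from the thing itself.
- spotter.find_in(camera, label): "position" ([column, row] in pixels, amid what is visible of it).
- spotter.place_of(camera, label): "position" ([column, row] in pixels: a listed point, or the origin of a listed thing).
The state is a dict: "time": time; "joints": joint angles; "joint_vel": joint speeds; "joint_efforts": joint torques, N m; "tcp_pos": TCP position; "ee_rot": TCP orientation; "ft_force": force on the tool from outside, world axes, zero at the start; "ft_torque": the same for the moment, N m; "opening": opening from 0.0 (shut) to 1.0 (fully open); "grip_force": force on a finger pad.
Only numpy, scipy, OpenCV 4.12 (cv2) and the standard library are available. Lean on these libraries where they do the work, as an engineer would, in place of code of your own. Each camera call takes 0.05 s, during which the arm holds its last target. There are 200 camera calls.

## Working session

There is one attempt and no reset: what is moved stays moved. The work goes in short steps, Python scripts to look and compute and a tool call to move; the robot and the scene stay as the last step left them, time stands still between calls to the robot, and variables do not carry over. Pictures are saved under pics/ and viewed, at most 10 in all, crops included, and the job is handed in when it is done.

Besides the shell and the picture viewer there is one more tool, called after "Request:" by a JSON object that holds its "method" and its "body", one argument or row to a line. arm_command: Moves the arm, as the interface text tells. Its arguments: {"type":"object","properties":{"targets":{"type":"array","items":{"type":"number","minimum":-1,"maximum":1}}},"required":["targets"]}

```bash
mkdir -p pics; cat > h.py <<'E'
import numpy as np, cv2
from station import r, imaging, spotter
def snap(n):
    p,d=imaging.camera(n); return p,d
def cloud(n,d):
    c=imaging.calibration(n);K=np.array(c["camera_matrix"]);T=np.linalg.inv(np.array(c["world_to_cam"]))
    v,u=np.mgrid[0:d.shape[0],0:d.shape[1]].astype(np.float64)
    pts=np.stack([u,v],-1).reshape(-1,1,2)
    q=cv2.undistortPoints(pts,K,np.array([c["k1"],0,0,0.]))[:,0]
    z=d.reshape(-1).astype(float)
    P=np.stack([q[:,0]*z,-q[:,1]*z,-z],1)
    W=P@T[:3,:3].T+T[:3,3]
    W[z<=0]=np.nan
    return W.reshape(*d.shape,3)
E
python3 - <<'E'
from h import *
a,d1=snap("top");b,d2=snap("side")
for n,p,d in(("top",a,d1),("side",b,d2)):
    cv2.imwrite(f"pics/{n}0.png",p); np.save(f"{n}0.npy",cloud(n,d))
    for l in("blue_gauge","red_gauge","stand","tub"):
        for o in spotter.place_of(n,l)[:4]:
            u,v=np.round(o["position"]).astype(int); W=np.load(f"{n}0.npy")
            print(n,l,round(o["p"],2),u,v,W[min(v,383),min(u,511)].round(3))
s=r.read_state();print(s["time"],s["tcp_pos"],s["ee_rot"],s["opening"])
E
```

```text
top blue_gauge 0.79 224 232 [0.331 0.265 0.001]
top blue_gauge 0.59 240 161 [0.55  0.216 0.062]
top red_gauge 0.71 260 164 [0.542 0.155 0.063]
top stand 0.81 251 164 [0.54  0.182 0.068]
top stand 0.81 93 190 [0.452 0.674 0.06 ]
top tub 0.55 396 172 [ 0.534 -0.288  0.006]
side blue_gauge 0.95 215 187 [0.552 0.218 0.059]
side blue_gauge 0.59 261 240 [ 0.333  0.265 -0.002]
side red_gauge 0.85 230 179 [0.539 0.162 0.065]
side red_gauge 0.18 305 146 [ 0.524 -0.261  0.003]
side stand 0.85 106 324 [0.386 0.719 0.064]
side stand 0.67 226 198 [0.484 0.241 0.062]
side tub 0.61 305 146 [ 0.524 -0.261  0.003]
0.5 [ 0.26837976 -0.56440802  0.2312535 ] [[ 9.03129535e-01  4.29368190e-01  1.03182583e-05]
 [ 4.29368185e-01 -9.03129528e-01  1.31412565e-04]
 [ 6.57430989e-05 -1.14252237e-04 -9.99999991e-01]] 0.9971211279032134
```

View pics/top0.png

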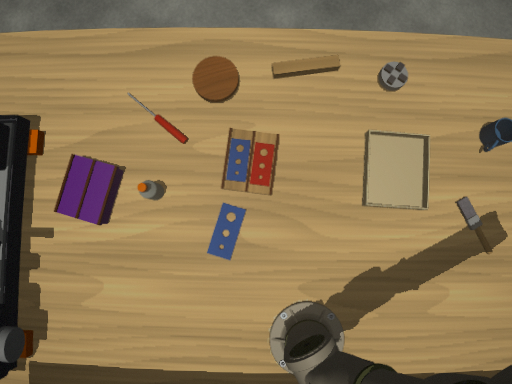

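View pics/side0.png

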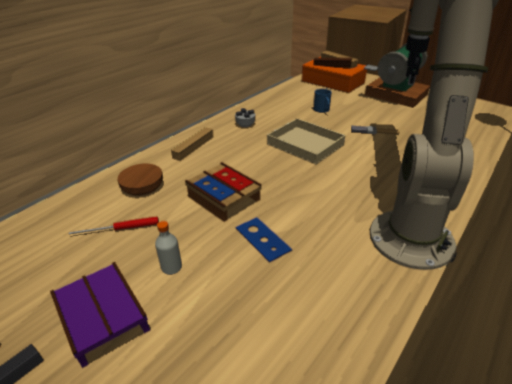

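The top view shows the stand around (251,163), with the blue gauge at (239,160) in its left groove and the red one at (262,164). The tub is at (396,170). The loose larger blue gauge at (227,232) and the purple stand are decoys. Next I measure the geometry.

```bash
cat >> h.py <<'E'
def rect(P):
    (c,s,a)=cv2.minAreaRect((P[:,:2]*1000).astype(np.float32)); b=cv2.boxPoints((c,s,a))
    return np.round(c,1),np.round(s,1),round(a,1)
def blue(p): 
    h=cv2.cvtColor(p,cv2.COLOR_BGR2HSV); return (abs(h[...,0].astype(int)-112)<12)&(h[...,1]>120)&(h[...,2]>50)
def red(p):
    h=cv2.cvtColor(p,cv2.COLOR_BGR2HSV); return ((h[...,0]<6)|(h[...,0]>174))&(h[...,1]>150)&(h[...,2]>80)
E
python3 - <<'E'
from h import *
for n in("top","side"):
    W=np.load(n+"0.npy");p=cv2.imread(f"pics/{n}0.png")
    near=(abs(W[...,0]-.54)<.14)&(abs(W[...,1]-.185)<.14)
    for l,m in(("blue",near&blue(p)&(W[...,2]>.045)),("red",near&red(p)&(W[...,2]>.045)),("stand",near&(W[...,2]>.05)&(W[...,2]<.08)),
      ("tub",(abs(W[...,0]-.53)<.18)&(abs(W[...,1]+.28)<.15)&(W[...,2]>.03)&(W[...,2]<.06))):
        m=cv2.morphologyEx(m.astype(np.uint8),cv2.MORPH_OPEN,np.ones((2,2)))>0
        print(n,l,m.sum(),rect(W[m]),np.median(W[m],0).round(3), )
cv2.imwrite("pics/crop.png",cv2.resize(cv2.imread("pics/top0.png")[115:205,205:295],None,fx=6,fy=6,interpolation=cv2.INTER_CUBIC))
E
```

```text
top blue 499 (array([549.8, 219.7]), array([ 54.5, 122.6]), 84.3) [nan nan nan]
top red 654 (array([540., 146.]), array([ 56.2, 127.1]), 82.8) [nan nan nan]
top stand 3109 (array([557.6, 182.7]), array([157.9, 208.3]), 81.6) [nan nan nan]
top tub 676 (array([nan, nan]), array([0., 0.]), 0.0) [nan nan nan]
side blue 420 (array([546.7, 226.7]), array([ 55.2, 128.8]), 75.9) [nan nan nan]
side red 415 (array([535., 152.]), array([ 66.7, 127.8]), 80.1) [0.527 0.153 0.063]
side stand 1933 (array([542.4, 157.7]), array([222.6, 190.5]), 83.8) [nan nan nan]
side tub 557 (array([ 530., -311.]), array([272.6, 239.6]), 86.4) [nan nan nan]
```

View pics/crop.png

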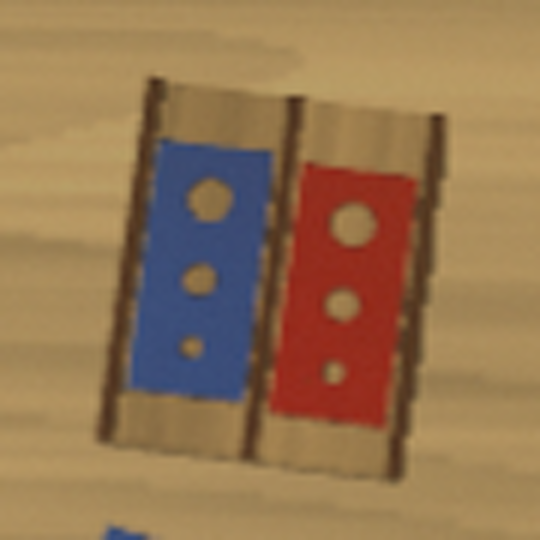

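The crop shows the stand's corners at about (148,78), (445,115), (400,480) and (98,442). The blue gauge's corners are about (158,140), (272,152), (242,402) and (130,388). I'll intersect those rays with the known heights.

```bash
cat >> h.py <<'E'
def ray(n,uv,z):
    c=imaging.calibration(n);K=np.array(c["camera_matrix"]);T=np.linalg.inv(np.array(c["world_to_cam"]))
    q=cv2.undistortPoints(np.array(uv,float).reshape(-1,1,2),K,np.array([c["k1"],0,0,0.]))[:,0]
    D=np.c_[q[:,0],-q[:,1],-np.ones(len(q))]@T[:3,:3].T; o=T[:3,3]
    return o+D*((z-o[2])/D[:,2])[:,None]
E
python3 - <<'E'
from h import *
f=lambda c:(np.array(c)+.5)/6-.5+[205,115]
for l,c in(("stand",[(148,78),(445,115),(400,480),(98,442)]),("blue",[(158,140),(272,152),(242,402),(130,388)]),("red",[(303,163),(416,178),(387,428),(270,410)])):
    P=ray("top",f(c),.065)[:,:2]; print(l,P.mean(0).round(4),"len",[np.linalg.norm(P[i]-P[i-1]).round(4) for i in range(4)],"ang",[np.degrees(np.arctan2(*(P[i]-P[j])[::-1])).round(2) for i,j in((0,3),(1,2))],P.round(3).tolist())
p=cv2.imread("pics/top0.png")
h=cv2.cvtColor(p,cv2.COLOR_BGR2HSV)
W=np.load("top0.npy")
# blue/red by colour mask
n,L,S,C=cv2.connectedComponentsWithStats(blue(p).astype(np.uint8))
for M,nm in((blue(p),"b"),(red(p),"r")):
    n,L,S,C=cv2.connectedComponentsWithStats(M.astype(np.uint8))
    for i in range(1,n):
        if 300<S[i,4]<2000:
            v,u=np.where(L==i);P=ray("top",np.c_[u,v],.065);print(nm,C[i].round(),rect(P))
P=ray("top",[(366,130),(428,133),(427,208),(363,206)],.045)[:,:2];print("tub",P.mean(0),P.round(3).tolist())
E
```

```text
stand [0.5509 0.1854] len [np.float64(0.1905), np.float64(0.1545), np.float64(0.19), np.float64(0.1543)] ang [np.float64(-6.09), np.float64(-6.15)] [[0.654, 0.252], [0.637, 0.098], [0.448, 0.119], [0.465, 0.272]]
blue [0.554  0.2223] len [np.float64(0.1293), np.float64(0.0591), np.float64(0.1303), np.float64(0.0575)] ang [np.float64(-4.79), np.float64(-5.5)] [[0.621, 0.246], [0.616, 0.187], [0.486, 0.2], [0.492, 0.257]]
red [0.5427 0.1487] len [np.float64(0.1288), np.float64(0.0585), np.float64(0.1299), np.float64(0.06)] ang [np.float64(-6.34), np.float64(-5.68)] [[0.61, 0.171], [0.604, 0.113], [0.474, 0.126], [0.482, 0.185]]
b [237. 162.] (array([554.2, 222.8]), array([ 54.6, 124.9]), 84.2)
b [226. 232.] (array([336.5, 253.2]), array([ 68.7, 155.1]), 73.6)
r [262. 164.] (array([543. , 149.2]), array([ 56.8, 127.1]), 83.4)
tub [ 0.53822613 -0.27453521] [[0.66, -0.179], [0.657, -0.381], [0.416, -0.371], [0.419, -0.167]]
```

Request:
{"method": "arm_command", "body": {
  "targets": [1,0.5,1,0,0,0,-0.57,1,0.5,1,0,0,0,-0.57,1,0.5,1,0,0,0,-0.57,1,0.5,1,0,0,0,-0.57,1,0.5,1,0,0,0,-0.57,1,0.5,1,0,0,0,-0.57,1,0.5,1,0,0,0,-0.57,1,0.5,1,0,0,0,-0.57]
}}

```text
time: 1.5
tcp_pos: [0.469, -0.1628, 0.2317]
ee_rot: [[0.994, -0.106, 0.001], [-0.106, -0.994, -0.0], [0.001, 0.0, -1.0]]
ft_force: [0.6, -0.4, -0.1]
opening: -0.0
grip_force: 0.0
```

Request:
{"method": "arm_command", "body": {
  "targets": [1,0,1,0,0,0,0,1,0,1,0,0,0,0,1,0,1,0,0,0,0,1,0,1,0,0,0,0,1,-0.2,1,0,0,0,0,1,-0.2,1,-0.5,0,0,0,1,-0.2,1,-0.5,0,0,0,1,-0.2,1,-0.5,0,0,0]
}}

```text
time: 2.5
tcp_pos: [0.4282, 0.237, 0.156]
ee_rot: [[0.995, -0.104, 0.001], [-0.104, -0.995, 0.0], [0.001, -0.0, -1.0]]
ft_force: [0.5, -0.6, 0.3]
opening: 0.0
grip_force: 0.0
```

Request:
{"method": "arm_command", "body": {
  "targets": [1,0,-0.01,-0.7,0,0,0,1,0,-0.01,-0.7,0,0,0,1,0,0,-0.46,0,0,0,1,0.2,-0.021,0,0,0,0,1,0.2,-0.021,0,0,0,0,1,0.2,-0.021,0,0,0,0,1,0.2,-0.021,0,0,0,0,1,0.1,-0.011,0,0,0,0]
}}

```text
time: 3.5
tcp_pos: [0.4745, 0.2296, 0.0636]
ee_rot: [[0.995, -0.104, 0.001], [-0.104, -0.995, 0.0], [0.001, -0.0, -1.0]]
ft_force: [0.1, -0.2, 0.1]
opening: 0.005
grip_force: 0.0
```

```bash
python3 - <<'E'
from h import *
p,d=snap("side");cv2.imwrite("pics/s1.png",cv2.resize(p[140:240,160:290],None,fx=5,fy=5,interpolation=cv2.INTER_CUBIC))
E
```

```text
(no output)
```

View pics/s1.png

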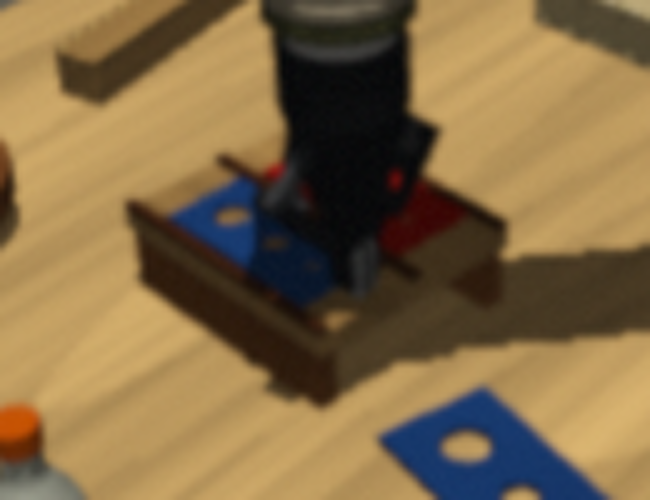

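The crop shows the shut fingertips at about (360,285) in the blue groove, right behind the gauge's near end. I lower them slightly and push.

Request:
{"method": "arm_command", "body": {
  "targets": [1,0,0,-0.03,0,0,0,1,0.12,-0.013,0,0,0,0,1,0.2,-0.021,0,0,0,0,1,0.2,-0.021,0,0,0,0,1,0.2,-0.021,0,0,0,0,1,0.2,-0.021,0,0,0,0,1,0.2,-0.021,0,0,0,0,1,0.1,-0.011,0,0,0,0]
}}

```text
time: 4.55
tcp_pos: [0.5351, 0.2232, 0.0617]
ee_rot: [[0.995, -0.104, 0.0], [-0.104, -0.995, 0.0], [0.0, -0.0, -1.0]]
ft_force: [-1.6, -0.1, 1.0]
opening: -0.001
grip_force: 0.5
```

```bash
cat > m.py <<'E'
from h import *
import sys
p,d=snap("side");q,d=snap("top");o=sys.argv[1]
s=cv2.resize(p[130:250,160:290],(520,480),interpolation=cv2.INTER_CUBIC);t=cv2.resize(q[120:200,210:290],(280,480)if 0 else (280,280),interpolation=cv2.INTER_CUBIC)
c=np.zeros((480,800,3),np.uint8);c[:,:520]=s;c[:280,520:]=t;cv2.imwrite(f"pics/{o}.png",c)
E
python3 m.py m1
```

```text
(no output)
```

View pics/m1.png

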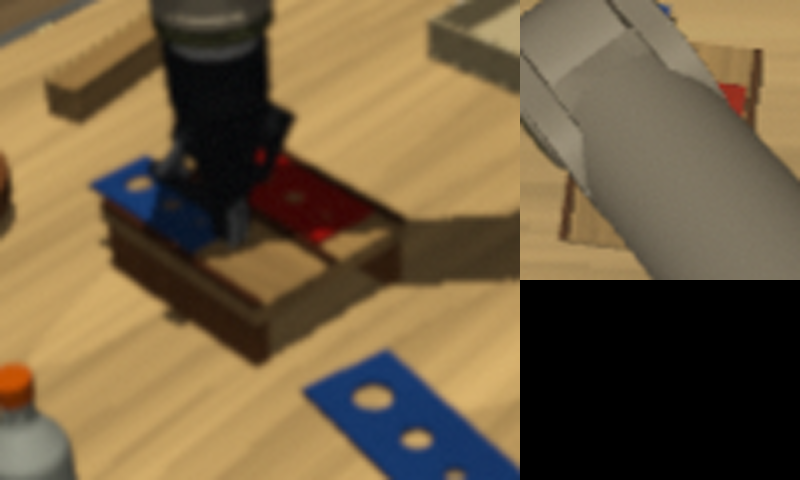

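The blue gauge is sliding and now sticks out a little past the far end at (120,170). I push about 15 mm more, back off and lift clear.

Request:
{"method": "arm_command", "body": {
  "targets": [1,0.15,-0.016,0,0,0,0,1,0.15,-0.016,0,0,0,0,1,0,0,0,0,0,0,1,-0.2,0.021,0,0,0,0,0,0,0,1,0,0,0,0,-1,0,1,0,0,0,0,-1,0,0.9,0,0,0,0,-1,0,0,0,0,0]
}}

```text
time: 5.65
tcp_pos: [0.3981, 0.2244, 0.2008]
ee_rot: [[0.995, -0.102, 0.006], [-0.102, -0.995, 0.002], [0.006, -0.003, -1.0]]
ft_force: [0.0, 0.5, 0.2]
opening: 0.845
grip_force: 0.0
```

```bash
python3 - <<'E'
from h import *
p,d=snap("top");s,d=snap("side");cv2.imwrite("top2.png",p);cv2.imwrite("side2.png",s)
for n,I in(("top",p),("side",s)):
  for M,nm in((blue(I),"b"),(red(I),"r")):
    k,L,S,C=cv2.connectedComponentsWithStats(M.astype(np.uint8))
    for i in range(1,k):
        if S[i,4]>150:
            v,u=np.where(L==i);P=ray(n,np.c_[u,v],.065)
            R=rect(P)
            Q=P[:,:2]-[.551,.185];x=Q@[.9943,-.1063];y=Q@[.1063,.9943]
            if abs(R[0][0]-580)<100:print(n,nm,S[i,4],*R,"stand x",x.min().round(4),x.max().round(4),"y",y.min().round(4),y.max().round(4))
a=cv2.resize(p[105:205,200:300],(400,400),interpolation=3);b=cv2.resize(s[140:240,160:260],(400,400),interpolation=3)
cv2.imwrite("pics/m2.png",np.hstack([a,b]))
E
```

```text
top b 556 [629.5 214.7] [ 54.7 125.8] 85.0 stand x 0.0118 0.1379 y 0.0096 0.0657
top r 221 [649.6 437.3] [121.9  19.5] 51.2 stand x 0.0327 0.109 y 0.2066 0.3143
top r 520 [543.3 149. ] [ 56.8 127.9] 83.7 stand x -0.0679 0.0602 y -0.065 -0.0081
side b 175 [ 634.4 -586.5] [ 61.8 238.9] 35.2 stand x 0.1004 0.2522 y -0.855 -0.6504
side b 356 [621.2 218.4] [ 61.2 123.3] 84.1 stand x 0.0045 0.128 y 0.0099 0.0711
side r 346 [538.3 152.8] [ 65.9 129.1] 84.0 stand x -0.0737 0.0554 y -0.0663 -0.0004
side r 294 [601.7 482.6] [119.6  31.1] 50.9 stand x -0.0233 0.0605 y 0.2463 0.3533
```

View pics/m2.png

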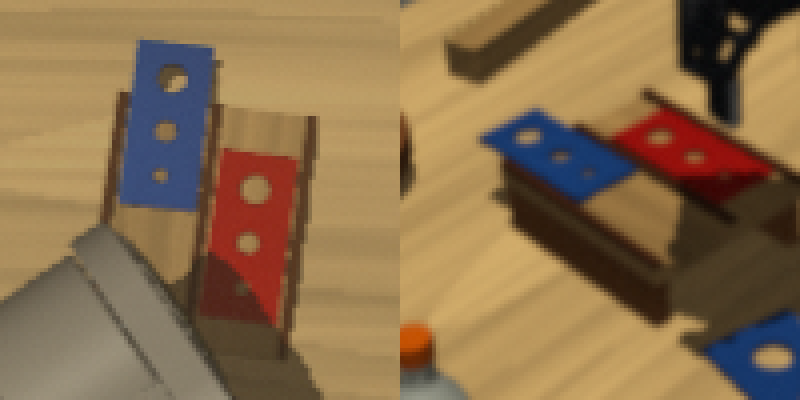

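The gauge is now centred at stand x of about 0.075, sticking out about 44 mm, with the red one untouched. In the picture the blue gauge is at (165,125) and past the far edge. I move above the overhang and descend with the fingers open.

Request:
{"method": "arm_command", "body": {
  "targets": [0,0.91,-0.048,0,0,0,0,0,0.91,-0.048,0,0,0,0,0,0.91,-0.048,0,0,0,0,0,0.91,-0.048,0,0,0,0,0,0.91,-0.048,0,0,0,0,0,0.91,-0.048,0,0,0,0,0,0,0,-1,0,0,0,0,0,0,0,0,0,0]
}}

```text
time: 6.75
tcp_pos: [0.669, 0.2074, 0.1423]
ee_rot: [[0.995, -0.103, -0.009], [-0.103, -0.995, -0.003], [-0.009, 0.004, -1.0]]
ft_force: [-0.7, 0.4, 0.8]
opening: 0.999
grip_force: 0.0
```

Request:
{"method": "arm_command", "body": {
  "targets": [0,0.04,0.05,-0.5,0,0,0,0,0,0,-0.6,0,0,0,0,0,0,-0.6,0,0,0,0,0,0,-0.35,0,0,0,0,0,0,0,0,0,0]
}}

```text
time: 7.38
tcp_pos: [0.673, 0.2109, 0.0451]
ee_rot: [[0.995, -0.103, -0.001], [-0.103, -0.995, -0.001], [-0.001, 0.001, -1.0]]
ft_force: [-0.1, 0.3, -0.4]
opening: 1.0
grip_force: 0.0
```

```bash
python3 - <<'E'
from h import *
p,d=snap("top");s,d=snap("side")
a=cv2.resize(p[90:190,200:300],(400,400),interpolation=3);b=cv2.resize(s[120:220,150:250],(400,400),interpolation=3)
cv2.imwrite("pics/m3.png",np.hstack([a,b]))
E
```

```text
(no output)
```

View pics/m3.png

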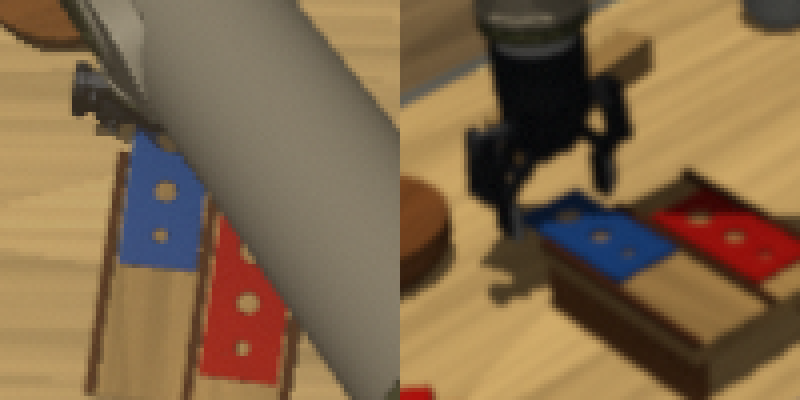

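The fingers straddle the overhang, one tip at about (512,230) and the other at (605,190), beyond the stand. I lower a touch and close.

Request:
{"method": "arm_command", "body": {
  "targets": [0,0,0,-0.08,0,0,0,1,0,0,0,0,0,0,1,0,0,0,0,0,0,1,0,0,0,0,0,0,1,0,0,0,0,0,0,1,0,0,0,0,0,0]
}}

```text
time: 8.22
tcp_pos: [0.6739, 0.2109, 0.0418]
ee_rot: [[0.995, -0.103, 0.001], [-0.103, -0.995, 0.0], [0.001, -0.0, -1.0]]
ft_force: [-1.1, -0.7, 5.2]
opening: 0.68
grip_force: 63.3
```

Request:
{"method": "arm_command", "body": {
  "targets": [1,0,0,0.2,0,0,0,1,0,0,0.3,0,0,0,1,0,0,0.4,0,0,0,1,0,0,0.5,0,0,0,1,0,0,0.5,0,0,0,1,0,0,0.4,0,0,0,1,0,0,0.2,0,0,0,1,0,0,0,0,0,0]
}}

```text
time: 9.22
tcp_pos: [0.674, 0.2111, 0.167]
ee_rot: [[0.995, -0.103, 0.001], [-0.103, -0.995, 0.0], [0.001, -0.0, -1.0]]
ft_force: [0.6, -0.4, -1.0]
opening: 0.681
grip_force: 64.2
```

```bash
python3 - <<'E'
from h import *
p,d=snap("top");s,d=snap("side")
a=cv2.resize(p[70:190,190:310],(400,400),interpolation=3);b=cv2.resize(s[90:210,140:260],(400,400),interpolation=3)
cv2.imwrite("pics/m4.png",np.hstack([a,b]))
E
```

```text
(no output)
```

View pics/m4.png

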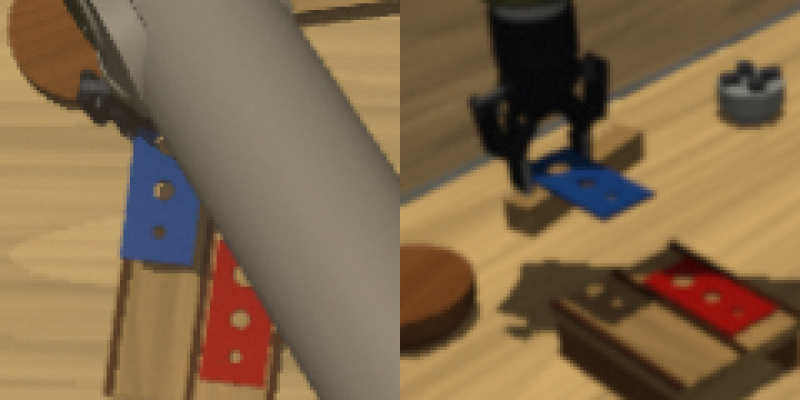

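It is held flat and level. Now it goes to the tub.

Request:
{"method": "arm_command", "body": {
  "targets": [1,-0.1,-0.5,0,0,0,0,1,-0.18,-0.9,0,0,0,0,1,-0.2,-1,0,0,0,0,1,-0.2,-1,0,0,0,0,1,-0.2,-1,0,0,0,0,1,-0.2,-1,0,0,0,0,1,-0.2,-1,0,0,0,0,1,-0.2,-1,0,0,0,0]
}}

```text
time: 10.32
tcp_pos: [0.5986, -0.1606, 0.1651]
ee_rot: [[0.995, -0.103, -0.002], [-0.103, -0.995, 0.001], [-0.002, -0.0, -1.0]]
ft_force: [0.7, 0.2, -1.2]
opening: 0.684
grip_force: 64.3
```

Request:
{"method": "arm_command", "body": {
  "targets": [1,-0.2,-1,0,0,0,0,1,-0.2,-0.9,0,0,0,0,1,-0.13,-0.5,-0.3,0,0,0,1,0,0,-0.6,0,0,0,1,0,0,-0.7,0,0,0,1,0,0,-0.6,0,0,0,1,0,0,-0.4,0,0,0,1,0,0,0,0,0,0]
}}

```text
time: 11.32
tcp_pos: [0.5719, -0.2785, 0.0342]
ee_rot: [[0.995, -0.103, -0.004], [-0.103, -0.995, 0.002], [-0.004, -0.002, -1.0]]
ft_force: [0.2, -0.1, -0.6]
opening: 0.68
grip_force: 64.4
```

```bash
python3 - <<'E'
from h import *
p,d=snap("top");s,d=snap("side")
a=cv2.resize(p[110:230,340:460],(400,400),interpolation=3);b=cv2.resize(s[70:190,240:360],(400,400),interpolation=3)
cv2.imwrite("pics/m5.png",np.hstack([a,b]))
E
```

```text
(no output)
```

View pics/m5.png

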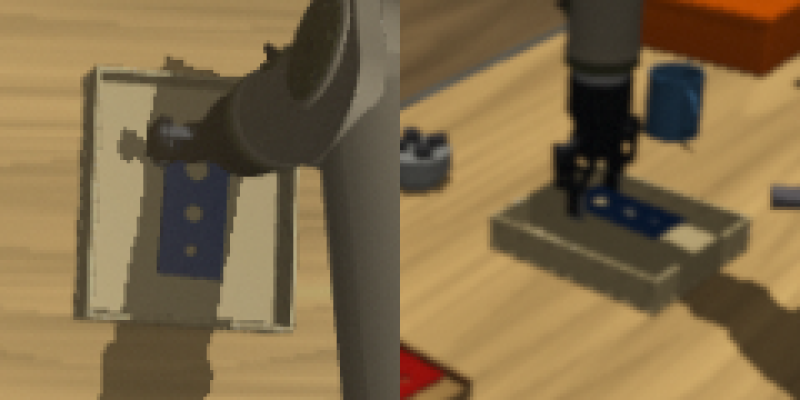

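The gauge is centred inside the tub at (195,215) in the top view. I lower it to the floor.

Request:
{"method": "arm_command", "body": {
  "targets": [1,0,0,-0.25,0,0,0,1,0,0,-0.15,0,0,0,1,0,0,-0.08,0,0,0,1,0,0,0,0,0,0]
}}

```text
time: 11.92
tcp_pos: [0.573, -0.279, 0.0119]
ee_rot: [[0.995, -0.103, -0.001], [-0.103, -0.995, 0.0], [-0.001, -0.0, -1.0]]
ft_force: [0.3, 0.2, -0.7]
opening: 0.68
grip_force: 64.4
```

Request:
{"method": "arm_command", "body": {
  "targets": [1,0,0,-0.1,0,0,0,1,0,0,-0.06,0,0,0,1,0,0,0,0,0,0]
}}

```text
time: 12.3
tcp_pos: [0.573, -0.279, 0.004]
ee_rot: [[0.995, -0.103, -0.0], [-0.103, -0.995, 0.0], [-0.0, -0.0, -1.0]]
ft_force: [-0.3, -1.1, -1.1]
opening: 0.68
grip_force: 64.4
```

Request:
{"method": "arm_command", "body": {
  "targets": [1,0,0,-0.05,0,0,0,1,0,0,0,0,0,0,0,0,0,0,0,0,0,0,0,0,0,0,0,0,0,0,0,0,0,0,0,0,0,0,0.3,0,0,0,0,0,0,1,0,0,0,0,0,0,1,0,0,0]
}}

```text
time: 13.3
tcp_pos: [0.5732, -0.2789, 0.119]
ee_rot: [[0.995, -0.103, 0.0], [-0.103, -0.995, 0.0], [0.0, -0.0, -1.0]]
ft_force: [0.2, -0.4, 0.6]
opening: 1.0
grip_force: 0.0
```

Request:
{"method": "arm_command", "body": {
  "targets": [0,0,0,1,0,0,0,0,-0.5,0.8,0,0,0,0,0,-0.5,1,0,0,0,0,0,-0.5,1,0,0,0,0,0,0,0.5,0,0,0,0,0,0,0,0,0,0,0]
}}

```text
time: 14.05
tcp_pos: [0.4986, -0.1117, 0.1684]
ee_rot: [[0.995, -0.099, 0.002], [-0.099, -0.995, -0.001], [0.002, 0.0, -1.0]]
ft_force: [-0.1, -0.5, -0.5]
opening: 0.999
grip_force: 0.0
```

```bash
python3 - <<'E'
from h import *
p,d=snap("top");s,d=snap("side")
a=cv2.resize(p[110:230,340:460],(400,400),interpolation=3);b=cv2.resize(s[70:190,240:360],(400,400),interpolation=3)
cv2.imwrite("pics/m6.png",np.hstack([a,b]))
E
```

```text
(no output)
```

View pics/m6.png

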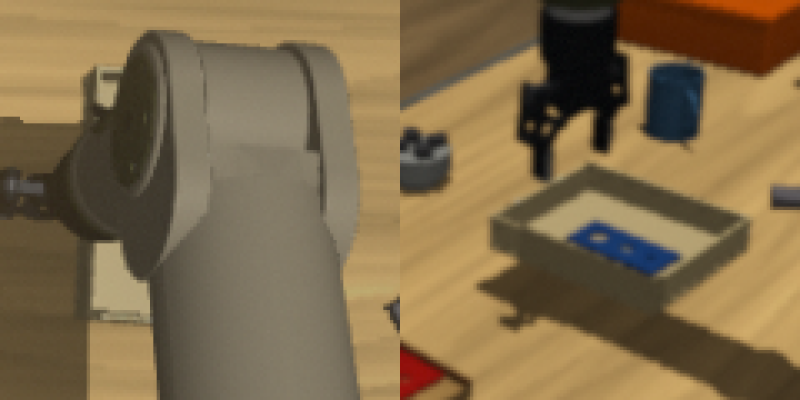

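The gauge lies flat in the tub at (625,248) in the side view, and the gripper is well clear. I hand in.

```bash
python3 -c "
from station import r
print(r.hand_in())"
```

```text
the job is handed in; nothing more can be done
None
```

The blue gauge was slid out, gripped, lifted and laid flat in the cream tub, with the red gauge left in its groove; the job was handed in at about 14 s, and the hand-in returned no verdict.

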